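# Roll the air-filter head mouth up and lock its bowl in

### The arm

A 7-joint arm with a two-finger parallel gripper is mounted at the origin on a cart in front of the work surface, level with it; the furniture and walls round the work are solid. World frame = base frame: x ahead of the robot, y to its left, z up, the work surface at z = 0. Lengths are in mm, angles in rad, forces in N, time in s.
With the tool pointing down it reaches from about 425 to 975 mm from the base axis. Payload 16.7 kg.
Tool frame: the origin (TCP) lies midway between the tips of the shut fingers; the grasp point (between the pads) lies 19 mm behind it; z points along the fingers, y is the line along which they close (so a half turn about z gives the same grasp; the last joint's range is limited). The gripper opens to 85 mm and grips with 20 to 120 N. Pads are 22 mm wide; open, the fingers measure 114 mm over their backs; the gripper's body (76 mm by 85 mm) begins 54 mm behind the grasp point. The pads swing forward as they close: fully open they stand 13 mm farther back than shut.
Start: joints at [-1.413, 0.426, 0.074, 1.606, -0.034, 1.111, -0.067], TCP at [203.861, 643.441, 231.302] pointing down, gripper open.
Joint ranges: [-2.85, 2.85], [-0.5, 2.14], [-1.23, 1.37], [0.21, 2.46], [-1.02, 4.16], [0.16, 2.05], [-2.73, 2.73]. Speed limits (rad/s): [1.89, 1.89, 2.39, 2.39, 3.01, 3.01, 3.01].

### API

Orientations are given as a unit quaternion [w, x, y, z].
In Python, from plant import r gives the robot as it stands.
- The arm moves only by the tool step_arm, never from a script. Its arguments are lists of equal length, an entry for each row: "jaw": the opening, from 0 (shut) to 1 (fully open); "linear": the shift along the tool's x, y, z in mm, a list of three; "yaw": the turn about the tool's z in rad. A call has 1 to 20 rows; each row shifts and turns the commanded pose from where the row before left it, along the tool's axes as they then stand; what a row does not reach is not made up. A row lasts 1/10 s, in which the tool goes at most 50 mm and 8.59 degrees, less where a joint would pass 70% of its speed; a pose out of reach is approached as far as the arm can. A call is refused whole if a number of a shift passes 50 or a number of a turn 0.15, either way. A call with a gripper value outside its range is refused whole. The fingers move at their own pace and stop on an object; "squeeze" is the grip in N (left out, the last holds). Time passes only in rows, so rows that do not move let the fingers close. It gives the time, the measured TCP pose, the force, the opening and the grip force at its end, in the units of the state.
- r.read_state(): the state, without advancing time (a new reading comes with each control period).
- r.grab_frame(name): name is "scene" or "top" or "wrist"; returns the picture (384x512x3 uint8, blue, green, red); there is no depth.
- r.camera_info(name): a dict with "fx", "fy", "cx", "cy" (pixels), "D" ([k1, k2, p1, p2, k3] as OpenCV has them; the pictures are not rectified), "rvec" (rotation vector, rad) and "tvec" (3), from world to camera coordinates, as OpenCV has them. Camera axes: x right, y down, z forward; pixel columns grow to the right and rows downward; lengths in mm; the calibration is good to about 2 mm. A picture is of the moment at which its call begins: read the wrist's pose just before it. camera_info takes no time and is no camera call; for the wrist camera it gives the pose at the moment of the call.
- r.close_job(): hands the job in; it is judged then, once.
The state is a dict: "clock": time; "q": joint angles; "dq": joint speeds; "joint_efforts": joint torques, N m; "position": TCP position; "tool_rot": TCP orientation; "contact_force": force on the tool from outside, world axes, zero at the start; "wrist_torque": the same for the moment, N m; "gripper_width": opening from 0.0 (shut) to 1.0 (fully open); "grip_force": force on a finger pad.
Only numpy, scipy, OpenCV 4.12 (cv2) and the standard library are available. Lean on these libraries where they do the work, as an engineer would, in place of code of your own. Each camera call takes 0.05 s, during which the arm holds its last target. There are 200 camera calls.

### The job

The square air-filter head stands on the rubber mat with its mouth down. Roll it over on the mat, a quarter turn at a time and without lifting it, until its mouth faces straight up; then take the filter bowl, push it fully down into the mouth with its lugs in the slots, and turn it a quarter turn clockwise (seen from above) to the stop so that it is locked. Leave the finished filter standing there and the other things on the bench undisturbed.

Things in the scene. Friction and masses are not known exactly. Their poses are not given: they have to be found in the camera images.
- filter_head: cast aluminium block 88 x 88 mm and 90 mm tall, 0.85 kg, too wide to grip, mouth down at the start. Origin: centre of the mouth, in the mouth face. z axis: from the mouth into the casting (up at the start, straight down when the mouth is up); x, y: square to the sides. +x and -x faces: a round brass port; +y and -y faces: an arrow; far from the mouth: a flat face with four screws. All faces flush.
- head_centre (a point): middle of the casting, 45 mm from the mouth face. Pushed level by the fingertips 13 mm below its top edge, square to a face, the block does not slide on the mat but tips over the far lower edge; past about 45 degrees it falls onto the next face by itself, its centre then 89 mm farther on. The face pushed on comes up, so two turns in one direction bring the mouth up.
- head_slot (a point): middle of one of the two slots of the mouth, in the mouth face. The mouth is a 44 mm round hole with two slots, 20 mm wide and 62 mm from end to end, along the head's x axis. The ledge between them is 8 mm thick, the space behind it 22 mm deep from the face. Stops allow a quarter turn only clockwise seen from above (mouth up), until lugs and ears lie along the head's y axis.
- filter_bowl: metal filter bowl, 114 mm tall, 0.3 kg, standing on its neck on the bare table right of the second beam. Origin: centre of the neck's foot; z up. Neck 40 mm diameter, 16 mm long. Black collar, 62 mm diameter, 16 to 29 mm above the foot; its underside comes to rest on the mouth face. Two black ears on it along x, right above the lugs, 84 mm from end to end. The same after half a turn.
- bowl_grip (a point): on the bowl's axis, 72 mm above the foot: grip here from above, in any direction. The bowl is a grey cylinder of 56 mm diameter from 29 to 90 mm above the foot, then a rounded end to 104 mm and a brass drain valve of 18 mm diameter to 114 mm.
- bowl_lug (a point): one of the two lugs on the bowl's neck, along its x axis: 56 mm from tip to tip, 14 mm wide, from 0.5 to 6.5 mm above the foot
- bench_mat: black ribbed non-slip rubber mat, 230 (x) x 480 (y) x 3 mm, fixed; origin: centre of its underside. It almost reaches the front edge of the table. The first beam (106 mm high) begins about 15 mm to the right of the mat; nothing else stands on the mat.
- clamp_fixture: birch fixture plate 220 (x) x 140 (y) x 18 mm with low fences (34 mm high) and a toggle clamp (182 mm high), fixed behind the mat; origin: centre of the plate's underside
- oil_bottle: white oil bottle with a red spout, 57 mm diameter, 190 mm tall, standing near the bowl (either may stand to the left of the other); origin: centre of its foot
- parts_tin: round open tin of screws, 89 mm diameter, 32 mm high, near the bowl; origin: centre of its foot
- mug: mug, 82 mm diameter, 92 mm tall, with a handle, left of the mat; origin: below its middle, up to 17 mm off the cup's axis
- spray_can: blue spray can, 66 mm diameter, 178 mm tall, left of the mat; origin: centre of its foot
- glue_bottle: white glue bottle, 63 mm diameter, 200 mm tall, behind the left end of the mat; origin: centre of its foot
- hex_key: long steel hex key, 40 x 140 x 9 mm, lying along y behind the mat; origin: below its middle
- spanner: spanner, 45 x 261 x 10 mm, lying between the first two beams, which run away from the robot and are 106 mm high (165 mm with the black suction blocks on them); origin: below its middle

How it is judged:
By the outcome, as a careful person would: the job done as asked, in the order asked, and still so for the second after the job is handed in, with the robot touching nothing.
It also fails if it takes over 72 s, if anything falls off the work surface, if the arm or the gripper's body presses on something with over 40 N, if the wrist force passes 120 N, or if a joint passes its speed limit or range.

## Working session

There is one attempt and no reset: what is moved stays moved. The work goes in short steps, Python scripts to look and compute and a tool call to move; the robot and the scene stay as the last step left them, time stands still between calls to the robot, and variables do not carry over. Pictures are saved under pics/ and viewed, at most 10 in all, crops included, and the job is handed in when it is done.

Besides the shell and the picture viewer there is one more tool, called after "Call:" by a JSON object that holds its "name" and its "arguments". step_arm: Moves the arm, as the interface text tells. Its arguments: {"type":"object","properties":{"jaw":{"type":"array"},"linear":{"type":"array"},"yaw":{"type":"array"},"squeeze":{"type":"number"}},"required":["jaw","linear","yaw"]}

```bash
ls; mkdir -p pics
python3 - <<'E'
from plant import r
import cv2
s=r.read_state(); print({k:(s[k]) for k in ("clock","position","tool_rot","contact_force","gripper_width")})
for n in ("scene","top"):
    im=r.grab_frame(n); cv2.imwrite(f"pics/{n}0.png",im); c=r.camera_info(n); print(n,c)
E
```

```text
pics
{'clock': 0.0, 'position': array([203.75569721, 643.08384101, 230.5798329 ]), 'tool_rot': array([-5.58390496e-05,  1.52816249e-01,  9.88254402e-01, -6.54706624e-04]), 'contact_force': array([ 0.58783159, -0.53336249,  0.25540681]), 'gripper_width': 1.0047126633891488}
scene {'fx': 494.2014777689267, 'fy': 494.2014777689267, 'cx': 250.48147392075066, 'cy': 188.16621282250594, 'D': array([0.04211766, 0.        , 0.        , 0.        , 0.        ]), 'rvec': array([ 1.97867164, -0.56740591,  0.31093626]), 'tvec': array([-434.10610223,  213.02306329, 1633.60643005])}
top {'fx': 452.9936899388543, 'fy': 452.9936899388543, 'cx': 263.76459209479236, 'cy': 189.41708649052038, 'D': array([-0.0209937,  0.       ,  0.       ,  0.       ,  0.       ]), 'rvec': array([ 2.1237197 , -2.09140431,  0.2227846 ]), 'tvec': array([  49.09912463,  561.63889828, 1667.14504985])}
```

View pics/scene0.png

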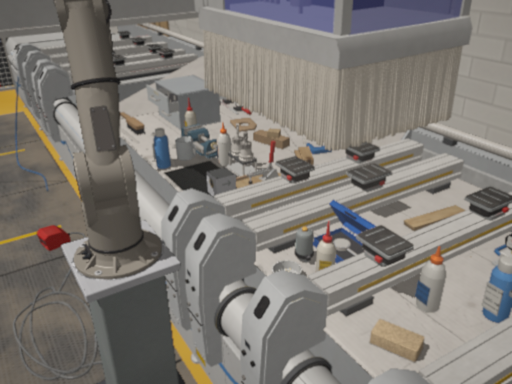

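View pics/top0.png

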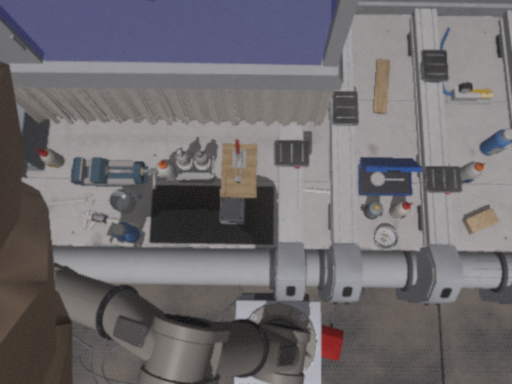

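```bash
cat > h.py <<'E'
import numpy as np, cv2
from plant import r
def cam(n):
    c=r.camera_info(n); K=np.array([[c['fx'],0,c['cx']],[0,c['fy'],c['cy']],[0,0,1.]])
    R=cv2.Rodrigues(c['rvec'])[0]; return K,np.array(c['D']),R,np.array(c['tvec'])
def rays(C,px):
    K,D,R,t=C; u=cv2.undistortPoints(np.array(px,float).reshape(-1,1,2),K,D).reshape(-1,2)
    d=np.c_[u,np.ones(len(u))]@R; return -R.T@t,d
def plane(C,px,z):
    o,d=rays(C,px); return o+d*((z-o[2])/d[:,2])[:,None]
def tri(Ca,pa,Cb,pb):
    oa,da=rays(Ca,[pa]); ob,db=rays(Cb,[pb]); da,db=da[0],db[0]
    s=np.linalg.lstsq(np.c_[da,-db],ob-oa,rcond=None)[0]
    A,B=oa+s[0]*da,ob+s[1]*db; return (A+B)/2,np.linalg.norm(A-B)
def proj(C,P):
    K,D,R,t=C; return cv2.projectPoints(np.array(P,float).reshape(-1,1,3),cv2.Rodrigues(R)[0],t,K,D)[0].reshape(-1,2)
E
python3 - <<'E'
from h import *
T=cam("top");S=cam("scene")
t=cv2.imread("pics/top0.png");s=cv2.imread("pics/scene0.png")
a=cv2.resize(t[130:260,140:290],None,fx=4,fy=4,interpolation=2)[:, :]
b=cv2.resize(t[190:255,340:420],None,fx=2.5*1,fy=2.5,interpolation=2)
c=cv2.resize(s[130:290,140:360],None,fx=3.5,fy=3.5,interpolation=2)
b=cv2.resize(t[180:260,340:420],None,fx=2.5,fy=2.5,interpolation=2)
W=np.zeros((520,800,3),np.uint8); W[:a.shape[0],:600]=a; W[:200,600:800]=b
cv2.imwrite("pics/t1.png",W); cv2.imwrite("pics/s1.png",c)
print("mat",plane(T,[(151,186),(274,186),(151,244),(274,244)],3).round())
print("head",plane(T,[(220,197),(244,197),(220,222),(244,222)],93).round())
print("bowl",plane(T,[(374,210)],110).round(),"oil",plane(T,[(405,207)],180).round(),"tin",plane(T,[(386,236)],32).round())
print("cam", [(-c[2].T@c[3]).round() for c in (T,S)])
E
```

```text
mat [[580. 504.   3.]
 [588.  18.   3.]
 [352. 489.   3.]
 [359.  15.   3.]]
head [[522. 220.  93.]
 [524. 131.  93.]
 [428. 217.  93.]
 [430. 128.  93.]]
bowl [[ 479. -348.  110.]] oil [[ 479. -441.  180.]] tin [[ 393. -409.   32.]]
cam [array([ 195.,   50., 1748.]), array([ -308., -1399.,   923.])]
```

View pics/t1.png

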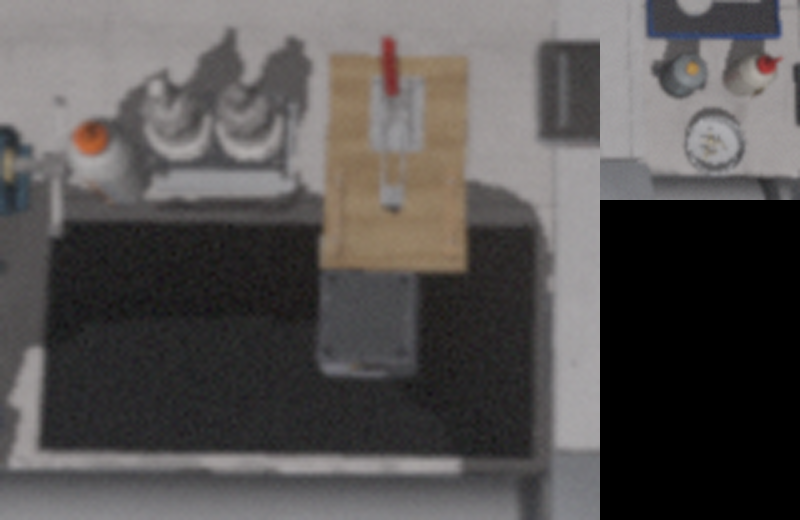

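View pics/s1.png

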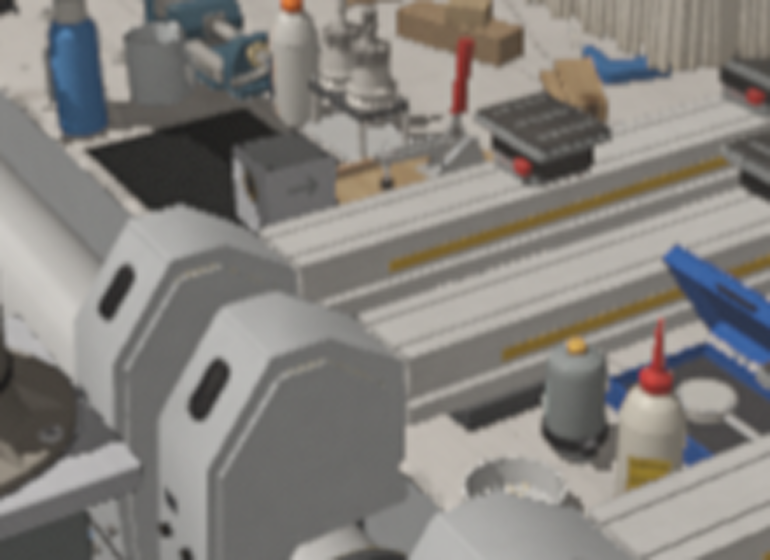

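The scene crop shows the head at (207–236, 172–181) with a brass port towards the robot and an arrow on the right-hand face. So head x lies along world x, and the roll goes towards +y. The bowl (yellow tip) is at about (374,208) in the top view, with the oil bottle to its right at (402,208) and the tin at (386,236).

Call:
{"name": "step_arm", "arguments": {"jaw": [1,1,1,1,1,1,1,1,1,1,1,1,1,1,1,1,1,1,1], "linear": [[0,0,0],[0,0,0],[0,0,0],[0,0,0],[0,0,0],[0,0,0],[0,0,0],[0,0,0],[0,0,0],[-35,17,0],[-35,17,0],[-35,17,0],[-35,17,0],[-35,17,0],[-35,17,0],[-35,17,0],[-35,17,0],[-35,17,0],[-35,17,0]], "yaw": [0.15,0.15,0.15,0.15,0.15,0.15,0.15,0.15,0.064,0,0,0,0,0,0,0,0,0,0]}}

```text
clock: 2.0
position: [374.2, 291.8, 231.2]
tool_rot: [-0.0, 0.707, 0.707, -0.0]
contact_force: [0.8, 0.8, -0.2]
gripper_width: 1.003
grip_force: 0.0
```

Run:
```python
from h import *
T=cam("top");S=cam("scene")
print("head",plane(T,[(220.25,198),(244.25,198),(219.5,220.5),(243.75,220.5)],93).round())
print("plate",plane(T,[(140+320/4,197.5),(140+468/4,197.5)],18).round())
print("glue", plane(T,[(140+92/4,130+137/4)],195).round())
print("scene head top",plane(S,[(207.1,172.3),(214.9,180.9),(236.3,174.9)],93).round())
s=r.read_state();print(s['clock'],s['position'],s['tool_rot'])
im=r.grab_frame("wrist");cv2.imwrite("pics/w0.png",im);C=cam("wrist");print(-C[2].T@C[3],C[2][2])
```

```text
head [[519. 219.  93.]
 [520. 130.  93.]
 [434. 219.  93.]
 [435. 129.  93.]]
plate [[535. 228.  18.]
 [537.  84.  18.]]
glue [[618. 417. 195.]]
scene head top [[439. 214.  93.]
 [429. 128.  93.]
 [523. 128.  93.]]
2.0 [374.16297823 291.81737256 231.24471021] [-1.10709551e-04  7.07097845e-01  7.07115705e-01 -7.06309370e-05]
[376.52344236 366.26760549 374.12317634] [-0.00149085 -0.31216193 -0.95002774]
```

View pics/w0.png

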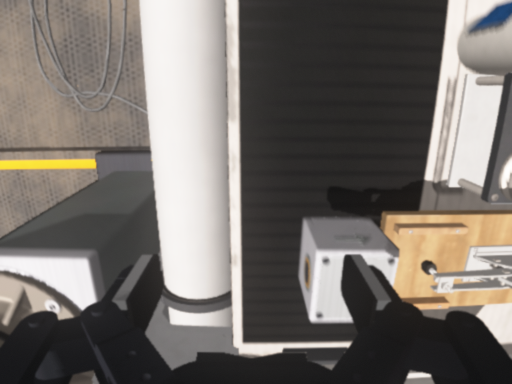

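The wrist view shows the head's top at about (315–380, 250–322), almost square to the axes, and the path on the mat is clear. Next I go to its −y side and down.

Call:
{"name": "step_arm", "arguments": {"jaw": [0.4,0.4,0.4,0.4,0.4,0.4,0.4,0.4,0.4,0.4,0.4,0.4,0.4,0.4,0.4,0.4,0.4,0.4], "linear": [[-26,13,0],[-26,13,0],[-26,13,0],[-26,13,0],[-26,13,0],[-26,13,0],[-26,13,0],[-26,13,0],[0,0,0],[0,0,20],[0,0,20],[0,0,20],[0,0,20],[0,0,20],[0,0,20],[0,0,20],[0,0,18],[0,0,0]], "yaw": [0,0,0,0,0,0,0,0,0,0,0,0,0,0,0,0,0,0]}}

```text
clock: 3.85
position: [476.4, 85.4, 71.5]
tool_rot: [-0.001, 0.707, 0.707, -0.002]
contact_force: [0.1, 0.8, 0.6]
gripper_width: 0.404
grip_force: 0.0
```

Run:
```python
from h import *
s=r.read_state();print(s['clock'],s['position'],s['contact_force'])
w=r.grab_frame("wrist");t=r.grab_frame("top")
t=cv2.resize(t[150:260,150:290],(0,0),fx=2.8,fy=2.8,interpolation=2)
cv2.imwrite("pics/p1.png",np.hstack([cv2.resize(w,(400,300)),cv2.resize(t,(392,300))]))
```

```text
3.85 [476.38629103  85.38488246  71.53128341] [0.06505    0.81419095 0.57736186]
```

View pics/p1.png

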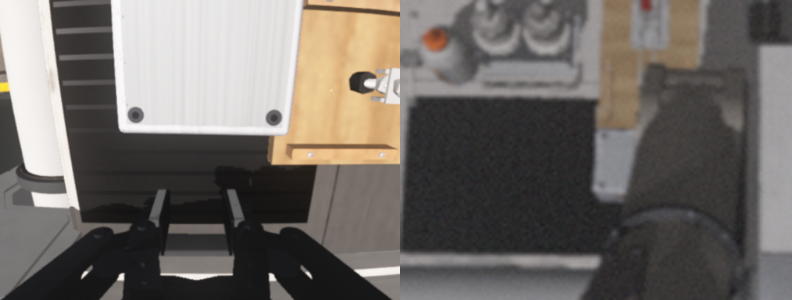

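The fingers straddle the head's middle behind its −y face, whose edge runs from (122,130) to (288,134) in the picture. I'll check the squareness numerically.

Run:
```python
from h import *
C=cam("wrist");p=np.array([(122,130),(288,134),(113,5),(301,5),(136,115),(273,117)])*1.28
print(plane(C,p,93).round(1))
```

```text
[[438.9 137.1  93. ]
 [524.6 135.   93. ]
 [439.3 195.5  93. ]
 [524.9 195.8  93. ]
 [446.8 144.8  93. ]
 [515.9 143.8  93. ]]
```

Call:
{"name": "step_arm", "arguments": {"jaw": [0.4,0.4,0.4,0.4,0.4,0.4,0.4,0.4,0.4,0.4,0.4,0.4,0.4,0.4,0.4,0.4,0.4,0.4], "linear": [[10,2,0],[10,2,0],[10,1,0],[5,0,0],[5,0,0],[5,0,0],[5,0,0],[5,0,0],[5,0,0],[5,0,0],[5,0,0],[5,0,0],[5,0,0],[5,0,0],[0,0,0],[0,0,0],[0,0,0],[0,0,0]], "yaw": [0,0,0,0,0,0,0,0,0,0,0,0,0,0,0,0,0,0]}}

```text
clock: 5.75
position: [483.0, 169.7, 73.5]
tool_rot: [0.0, 0.707, 0.707, -0.0]
contact_force: [1.2, -5.3, 2.7]
gripper_width: 0.397
grip_force: 2.8
```

Run:
```python
from h import *
s=r.read_state();print(s['clock'],s['position'],s['contact_force'])
w=r.grab_frame("wrist");t=r.grab_frame("scene")
t=cv2.resize(t[140:230,150:270],(400,300),interpolation=2)
cv2.imwrite("pics/p2.png",np.hstack([cv2.resize(w,(400,300)),t]))
```

```text
5.75 [483.03955246 169.69779398  73.4577357 ] [ 1.23647781 -5.32334768  2.65743201]
```

View pics/p2.png

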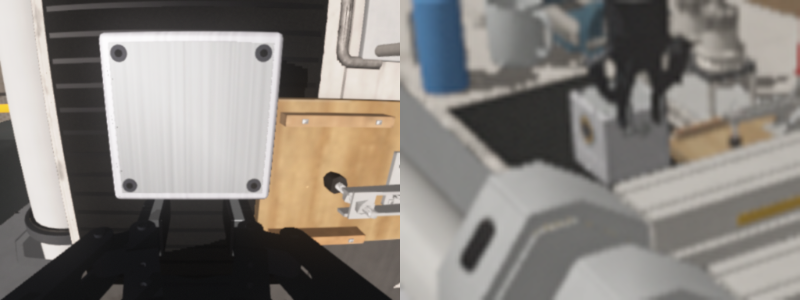

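Run:
```python
from h import *
C=cam("wrist");p=np.array([(100,33),(281,33),(267,198),(117,197)])*1.28
o=np.array([(-44,44,0),(44,44,0),(44,-44,0),(-44,-44,0)],float)
ok,rv,tv=cv2.solvePnP(o,p,C[0],C[1]); R=C[2].T@cv2.Rodrigues(rv)[0]
for q in o: print((C[2].T@(tv[:,0]-C[3])+R@q).round(1))
print("normal",R[:,2])
```

```text
[435.6 268.4  87.3]
[523.6 268.4  88.2]
[523.6 180.4  89.3]
[435.6 180.4  88.4]
normal [-0.01009559  0.01219283  0.9998747 ]
```

The solved top face is level, with its edge moved from y 136 to 180: the block slid about 44 mm because I pushed slightly too low. The other stages still fit on the mat (its end is at y ≈ 490). I'll back off, raise the fingers about 9 mm and push slowly.

Call:
{"name": "step_arm", "arguments": {"jaw": [0.4,0.4,0.4,0.4,0.4,0.4,0.4,0.4,0.4,0.4,0.4,0.4], "linear": [[-10,0,0],[0,0,-9],[0,-3,0],[4,0,0],[4,0,0],[3,0,-0.5],[3,0,-0.5],[3,0,-0.5],[3,0,-0.5],[3,0,0],[3,0,0],[0,0,0]], "yaw": [0,0,0,0,0,0,0,0,0,0,0,0]}}

```text
clock: 7.05
position: [480.7, 183.1, 85.0]
tool_rot: [0.001, 0.708, 0.706, -0.001]
contact_force: [-1.0, -26.8, 28.6]
gripper_width: 0.396
grip_force: 15.6
```

```bash
cat >> h.py <<'E'
def save_w(n):
    s=r.read_state();C=cam("wrist");w=r.grab_frame("wrist");cv2.imwrite(f"pics/{n}.png",w)
    print(s['clock'],s['position'].round(1),s['contact_force'].round(1));return C,w
def headmask(w,roi=None):
    hsv=cv2.cvtColor(w,cv2.COLOR_BGR2HSV)
    m=((hsv[...,1]<40)&(hsv[...,2]>120)).astype(np.uint8); m[:,:int(.22*512)]=0
    return m
E
python3 - <<'E'
from h import *
C,w=save_w("w3")
m=cv2.morphologyEx(headmask(w),cv2.MORPH_OPEN,np.ones((7,7)))
n,l,st,ce=cv2.connectedComponentsWithStats(m)
for k in range(1,n):
    if st[k,4]>2000:
        c=max(cv2.findContours((l==k).astype(np.uint8),0,2)[0],key=cv2.contourArea)
        print(st[k],cv2.approxPolyDP(c,8,True).reshape(-1,2).tolist())
E
```

```text
7.05 [480.7 183.1  85. ] [ -1.  -26.8  28.6]
[  401     0   111   144 14618] [[415, 0], [401, 141], [511, 143], [511, 93], [473, 91], [511, 90], [511, 0]]
[  143    43   215   210 42318] [[144, 47], [152, 248], [346, 250], [356, 48]]
```

```bash
cat >> h.py <<'E'
def pnp(C,p,a,b):
    o=np.array([(-a,b,0),(a,b,0),(a,-b,0),(-a,-b,0)],float)
    ok,rv,tv=cv2.solvePnP(o,np.array(p,float),C[0],C[1]); R=C[2].T@cv2.Rodrigues(rv)[0]
    P=(C[2].T@(tv[:,0]-C[3])+(o@R.T)); print(P.round(1).tolist(),"n",R[:,2].round(3)); return P
E
python3 - <<'E'
from h import *
C=cam("wrist")
pnp(C,[(144,45),(356,46),(346,250),(152,248)],44,44)
E
```

```text
[[435.8, 282.7, 86.2], [523.8, 282.0, 87.1], [523.0, 195.0, 100.5], [435.0, 195.7, 99.6]] n [-0.009  0.152  0.988]
```

View pics/w3.png

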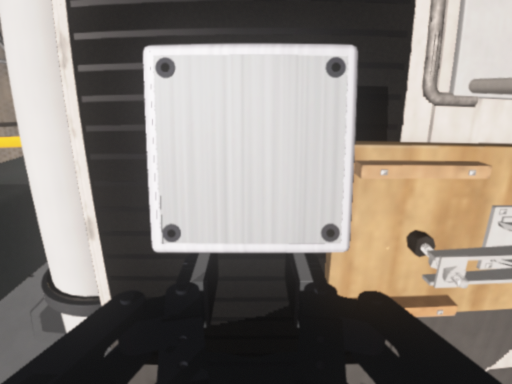

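The block has tipped about 9°, but the forces (27 N in y, 29 N in z) show that the rubbery pads stick to the face. I'll now move the fingertips along the arc of the face rather than dragging down it.

Call:
{"name": "step_arm", "arguments": {"jaw": [0.4,0.4,0.4,0.4,0.4,0.4,0.4,0.4,0.4,0.4], "linear": [[2,0,-3],[3.8,0,-2.7],[3.8,0,-2.5],[3.8,0,-2.5],[3.8,0,-2.3],[3.8,0,-2],[3.8,0,-1.6],[3.8,0,-1.6],[3.8,0,-1.4],[3.8,0,-1.2]], "yaw": [0,0,0,0,0,0,0,0,0,0]}}

```text
clock: 8.1
position: [481.1, 222.2, 106.3]
tool_rot: [0.001, 0.707, 0.707, 0.001]
contact_force: [-2.0, -10.4, 27.1]
gripper_width: 0.399
grip_force: 11.5
```

```bash
cat >> h.py <<'E'
def blobs(w):
    m=cv2.morphologyEx(headmask(w),cv2.MORPH_OPEN,np.ones((7,7)))
    n,l,st,ce=cv2.connectedComponentsWithStats(m)
    for k in range(1,n):
        if st[k,4]>2000:
            c=max(cv2.findContours((l==k).astype(np.uint8),0,2)[0],key=cv2.contourArea)
            print(st[k].tolist(),cv2.approxPolyDP(c,6,True).reshape(-1,2).tolist())
E
python3 - <<'E'
from h import *
C,w=save_w("w4"); blobs(w)
E
```

```text
8.1 [481.1 222.2 106.3] [ -2.  -10.4  27.1]
[384, 0, 128, 186, 19117] [[401, 0], [384, 184], [511, 185], [511, 164], [486, 162], [478, 153], [503, 0], [429, 0], [427, 13], [426, 0]]
[151, 65, 198, 187, 32558] [[165, 68], [153, 237], [199, 251], [204, 242], [329, 243], [348, 234], [333, 67]]
[400, 241, 112, 77, 4595] [[511, 241], [464, 242], [453, 282], [410, 285], [400, 278], [408, 311], [433, 317], [500, 310], [488, 298], [511, 297], [511, 286], [471, 286], [499, 280], [496, 269], [511, 272]]
```

Run:
```python
from h import *
C=cam("wrist"); pnp(C,[(165,67),(334,66),(349,243),(151,246)],44,44)
```

```text
[[435.4, 315.4, 79.7], [523.4, 315.9, 79.4], [524.0, 239.5, 123.0], [436.0, 239.0, 123.3]] n [-0.     0.495  0.869]
```

Tilt is 30° about the far lower edge with no slip. I continue past balance.

Call:
{"name": "step_arm", "arguments": {"jaw": [0.4,0.4,0.4,0.4,0.4,0.4,0.4,0.4,0.4,0.4,0.4,0.4,0.4,0.4], "linear": [[3,0,-2],[4,0,-1.5],[4,0,-1.2],[4,0,-1],[4,0,-1],[4,0,-0.5],[4,0,0],[4,0,0],[4,0,0],[0,0,0],[0,0,0],[0,0,0],[0,0,0],[0,0,0]], "yaw": [0,0,0,0,0,0,0,0,0,0,0,0,0,0]}}

```text
clock: 9.55
position: [479.9, 257.5, 112.3]
tool_rot: [0.0, 0.707, 0.707, -0.0]
contact_force: [-0.4, 0.9, -0.0]
gripper_width: 0.4
grip_force: 0.0
```

Run:
```python
from h import *
C,w=save_w("w5"); blobs(w)
```

```text
9.55 [479.9 257.5 112.3] [-0.4  0.9 -0. ]
[378, 0, 119, 206, 18014] [[399, 0], [378, 204], [411, 194], [465, 197], [495, 23], [457, 27], [494, 16], [496, 6], [468, 13], [439, 0]]
[164, 49, 177, 172, 28637] [[165, 51], [176, 217], [327, 218], [340, 52]]
```

Run:
```python
from h import *
C=cam("wrist"); pnp(C,[(165,50),(340,51),(328,219),(176,218)],44,45)
print(plane(C,[(165,50),(340,51),(328,219),(176,218)],91).round(1))
```

```text
[[436.0, 358.3, 84.8], [524.0, 357.9, 85.3], [523.6, 267.9, 86.8], [435.6, 268.3, 86.4]] n [-0.005  0.017  1.   ]
[[437.5 357.7  91. ]
 [522.4 357.2  91. ]
 [522.5 269.5  91. ]
 [437.  270.2  91. ]]
```

The first quarter turn is done: the block is level at y 270–358. Now the second turn, moving along the arc from the start.

Call:
{"name": "step_arm", "arguments": {"jaw": [0.4,0.4,0.4,0.4,0.4,0.4,0.4,0.4,0.4,0.4,0.4,0.4,0.4,0.4,0.4,0.4], "linear": [[-12,0,0],[0,0,16],[0,0,16],[4,0,0],[4,0,0],[4,0,0],[3,0,0],[3,0,-1],[3.8,0,-3.2],[3.8,0,-3.2],[3.8,0,-3.2],[3.8,0,-3.2],[4.4,0,-2.8],[4.4,0,-2.8],[4.4,0,-2.6],[4.4,0,-2.6]], "yaw": [0,0,0,0,0,0,0,0,0,0,0,0,0,0,0,0]}}

```text
clock: 11.2
position: [480.6, 295.6, 106.3]
tool_rot: [0.0, 0.708, 0.707, 0.0]
contact_force: [-1.5, -7.8, 13.3]
gripper_width: 0.4
grip_force: 6.3
```

Run:
```python
from h import *
C,w=save_w("w6"); blobs(w)
```

```text
11.2 [480.6 295.6 106.3] [-1.5 -7.8 13.3]
[381, 0, 131, 249, 19939] [[402, 0], [381, 206], [403, 198], [408, 171], [406, 196], [417, 197], [414, 231], [458, 248], [447, 232], [464, 228], [492, 82], [455, 80], [491, 78], [493, 67], [460, 65], [429, 40], [511, 32], [511, 0]]
[159, 58, 185, 187, 33759] [[164, 60], [161, 241], [340, 241], [338, 60]]
```

Run:
```python
from h import *
C=cam("wrist"); pnp(C,[(163,59),(339,60),(343,245),(159,245)],44,44)
```

```text
[[436.3, 392.0, 86.8], [524.2, 391.5, 85.8], [524.1, 308.4, 114.7], [436.1, 308.8, 115.7]] n [0.012 0.328 0.945]
```

Call:
{"name": "step_arm", "arguments": {"jaw": [0.4,0.4,0.4,0.4,0.4], "linear": [[3.9,0,-2],[3.9,0,-1.8],[3.9,0,-1.7],[3.9,0,-1.5],[3.9,0,-1.2]], "yaw": [0,0,0,0,0]}}

```text
clock: 11.75
position: [480.6, 316.2, 114.5]
tool_rot: [0.0, 0.707, 0.707, 0.001]
contact_force: [-0.6, -4.1, 10.7]
gripper_width: 0.4
grip_force: 4.4
```

Call:
{"name": "step_arm", "arguments": {"jaw": [0.4,0.4,0.4,0.4,0.4,0.4,0.4,0.4,0.4,0.4,0.4,0.4,0.4,0.4,0.4], "linear": [[4,0,-1.2],[4,0,-1.1],[4,0,-1],[4,0,-0.8],[4,0,-0.5],[4,0,-0.3],[4,0,0],[4,0,0],[4,0,0],[4,0,0],[0,0,0],[0,0,0],[0,0,0],[0,0,0],[0,0,0]], "yaw": [0,0,0,0,0,0,0,0,0,0,0,0,0,0,0]}}

```text
clock: 13.25
position: [479.9, 355.8, 118.0]
tool_rot: [-0.0, 0.707, 0.707, -0.0]
contact_force: [-0.6, -0.2, -0.1]
gripper_width: 0.401
grip_force: 0.0
```

Run:
```python
from h import *
C,w=save_w("w7"); blobs(w)
```

```text
13.25 [479.9 355.8 118. ] [-0.6 -0.2 -0.1]
[309, 0, 203, 309, 26495] [[309, 0], [387, 5], [388, 20], [400, 23], [376, 205], [408, 196], [397, 265], [385, 267], [369, 247], [364, 290], [404, 308], [421, 299], [435, 306], [429, 291], [442, 281], [474, 148], [511, 154], [511, 49], [460, 93], [415, 86], [471, 44], [471, 22], [473, 34], [511, 34], [511, 0], [480, 0], [487, 8], [480, 13], [472, 0]]
[167, 63, 172, 163, 20393] [[169, 65], [179, 223], [325, 223], [337, 66]]
```

Call:
{"name": "step_arm", "arguments": {"jaw": [0.4,0.4,0.4,0.4,0.4,0.4,0.4,0.4,0.4,0.4,0.4,0.4], "linear": [[0,0,-19],[0,0,-19],[0,0,-19],[0,0,-19],[0,0,-19],[0,0,-19],[16,0,0],[16,0,0],[16,0,0],[16,0,0],[0,0,0],[0,0,0]], "yaw": [0,0,0,0,0,0,0,0,0,0,0,0]}}

```text
clock: 14.5
position: [479.7, 420.3, 231.2]
tool_rot: [0.0, 0.707, 0.707, -0.001]
contact_force: [1.3, -0.4, 0.1]
gripper_width: 0.4
grip_force: 0.0
```

Run:
```python
from h import *
C,w=save_w("w8"); blobs(w); np.savez("c8.npz",*C)
```

```text
14.5 [479.7 420.3 231.2] [ 1.3 -0.4  0.1]
[221, 0, 123, 41, 2355] [[223, 37], [231, 31], [243, 40], [247, 19], [297, 18], [324, 5], [335, 11], [343, 0], [221, 0], [221, 16], [233, 17]]
[112, 0, 400, 299, 48195] [[511, 0], [406, 0], [406, 21], [450, 26], [446, 60], [418, 72], [413, 65], [357, 71], [355, 45], [339, 49], [340, 63], [330, 50], [316, 50], [316, 33], [330, 13], [302, 19], [293, 37], [249, 25], [250, 45], [261, 42], [273, 69], [243, 79], [222, 73], [227, 51], [219, 60], [208, 56], [201, 69], [196, 57], [170, 60], [112, 43], [112, 294], [164, 294], [145, 100], [162, 92], [346, 93], [346, 104], [336, 105], [345, 127], [331, 285], [339, 295], [374, 290], [390, 196], [428, 202], [431, 183], [448, 171], [478, 186], [511, 179]]
[204, 139, 97, 101, 7413] [[215, 139], [218, 147], [204, 152], [208, 237], [295, 238], [300, 152], [285, 141]]
[467, 289, 45, 95, 3066] [[474, 289], [468, 331], [486, 352], [480, 367], [511, 383], [511, 302], [504, 308]]
```

View pics/w8.png

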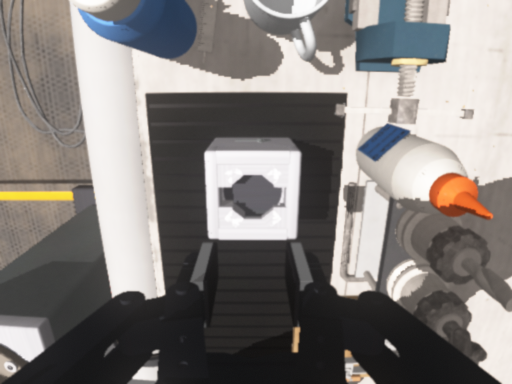

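Call:
{"name": "step_arm", "arguments": {"jaw": [0.4,0.4,0.4,0.4,0.4,0.4], "linear": [[20,0,-15],[20,0,-15],[20,0,-15],[20,0,-15],[0,0,0],[0,0,0]], "yaw": [0,0,0,0,0,0]}}

```text
clock: 15.15
position: [480.1, 499.4, 291.8]
tool_rot: [0.0, 0.707, 0.707, -0.0]
contact_force: [0.7, 0.6, 0.9]
gripper_width: 0.399
grip_force: 0.0
```

Run:
```python
from h import *
C,w=save_w("w9"); blobs(w); np.savez("c9.npz",*C)
```

```text
15.15 [480.1 499.4 291.8] [0.7 0.6 0.9]
[112, 0, 400, 299, 67771] [[112, 0], [112, 211], [125, 290], [154, 298], [175, 283], [165, 152], [328, 152], [328, 168], [319, 169], [327, 176], [321, 268], [341, 296], [355, 296], [362, 248], [377, 291], [406, 288], [405, 281], [392, 282], [396, 268], [383, 243], [409, 228], [426, 238], [430, 226], [422, 219], [441, 203], [436, 186], [406, 183], [511, 174], [511, 0], [434, 0], [425, 12], [401, 12], [397, 22], [391, 7], [379, 7], [373, 108], [410, 110], [407, 133], [380, 142], [337, 135], [335, 114], [323, 117], [323, 128], [305, 116], [303, 107], [326, 82], [332, 0], [239, 0], [235, 18], [214, 15], [213, 0]]
[332, 11, 28, 96, 2245] [[336, 11], [333, 105], [352, 106], [359, 12]]
[214, 191, 76, 85, 4661] [[221, 191], [220, 201], [240, 203], [214, 210], [218, 274], [284, 274], [288, 209], [257, 194]]
[435, 254, 77, 130, 6086] [[511, 254], [448, 279], [435, 303], [449, 328], [442, 336], [501, 383], [511, 383], [511, 324], [487, 307], [511, 279]]
```

The mouth faces up, with the hole at about (256,196) in w8 and the slots running horizontally in the picture, along world x. The glue bottle behind is undisturbed. Next I measure the mouth from the two views.

Run:
```python
from h import *
res=[]
for n,(x0,y0,x1,y1) in (("8",(207,154,298,238)),("9",(217,211,287,272))):
    w=cv2.imread(f"pics/w{n}.png");C=tuple(np.load(f"c{n}.npz").values())
    g=cv2.cvtColor(w,6)
    sub=g[y0:y1,x0:x1]; m=(sub<110).astype(np.uint8)
    k,l,st,ce=cv2.connectedComponentsWithStats(m); b=1+np.argmax(st[1:,4])
    c=max(cv2.findContours((l==b).astype(np.uint8),0,2)[0],key=cv2.contourArea)+[x0,y0]
    # rectify contour onto mouth plane z=93
    P=plane(C,c.reshape(-1,2),93)[:,:2].astype(np.float32)
    print(n,st[b],"minAreaRect",cv2.minAreaRect(P),"bbox",P.min(0),P.max(0))
    res.append((C,(c.reshape(-1,2).min(0)+c.reshape(-1,2).max(0))/2))
    cs={"8":[(205,152),(300,152),(297,239),(208,238)],"9":[(214,210),(289,210),(285,275),(217,274)]}[n]
    print(plane(C,cs,93).round(1).tolist()); res[-1]+=(cs,)
print(tri(res[0][0],res[0][1],res[1][0],res[1][1]))
for a,b in zip(res[0][2],res[1][2]): print(tri(res[0][0],a,res[1][0],b))
```

```text
8 [  13   22   60   41 1680] minAreaRect ((477.344970703125, 406.6752014160156), (55.445770263671875, 39.43585205078125), 0.03445824608206749) bbox [449.62665 386.95358] [505.06763 426.399  ]
[[437.6, 448.6, 93.0], [522.8, 448.7, 93.0], [524.1, 362.6, 93.0], [436.7, 363.7, 93.0]]
9 [ 10  17  47  30 916] minAreaRect ((476.64434814453125, 408.29669189453125), (40.692222595214844, 49.930694580078125), 59.01343536376953) bbox [450.38712 388.08502] [505.52164 426.64227]
[[436.6, 449.3, 93.0], [523.2, 449.2, 93.0], [521.6, 362.6, 93.0], [437.0, 364.1, 93.0]]
(array([477.77073226, 405.90256776,  89.4232944 ]), np.float64(0.6371444266270292))
(array([436.55402662, 447.82583426,  88.94945393]), np.float64(0.9057344717215584))
(array([523.43915002, 448.10415491,  89.9414847 ]), np.float64(0.31300238919141243))
(array([521.93770189, 366.16376296,  99.37672331]), np.float64(2.2580982559867797))
(array([436.53166228, 362.59801849,  90.7274159 ]), np.float64(0.30562816298592127))
```

The mouth centre is about (479,406), mouth face z ≈ 90–93. Now to the bowl.

Call:
{"name": "step_arm", "arguments": {"jaw": [1,1,1,1,1,1,1,1,1,1,1,1,1,1,1,1,1,1,1,1], "linear": [[-20,0,0],[-42,0,0],[-42,0,0],[-42,0,0],[-42,0,0],[-42,0,0],[-42,0,0],[-42,0,0],[-42,0,0],[-42,0,0],[-42,0,0],[-42,0,0],[-42,0,0],[-42,0,0],[-42,0,0],[-42,0,0],[-42,0,0],[-42,0,0],[-42,0,0],[-24,0,0]], "yaw": [0,0,0,0,0,0,0,0,0,0,0,0,0,0,0,0,0,0,0,0]}}

```text
clock: 17.2
position: [477.7, -303.7, 291.5]
tool_rot: [-0.0, 0.709, 0.706, -0.0]
contact_force: [-0.4, 0.4, 0.1]
gripper_width: 1.003
grip_force: 0.0
```

Call:
{"name": "step_arm", "arguments": {"jaw": [1,1,1,1,1,1], "linear": [[-8,0,15],[-8,0,15],[-8,0,15],[-8,0,15],[0,0,0],[0,0,0]], "yaw": [0,0,0,0,0,0]}}

```text
clock: 17.8
position: [478.8, -332.3, 232.1]
tool_rot: [-0.0, 0.708, 0.706, -0.0]
contact_force: [-0.0, -0.0, 0.8]
gripper_width: 0.999
grip_force: 0.0
```

Run:
```python
from h import *
C,w=save_w("wa"); np.savez("ca.npz",*C)
```

```text
17.8 [ 478.8 -332.3  232.1] [-0.  -0.   0.8]
```

View pics/wa.png

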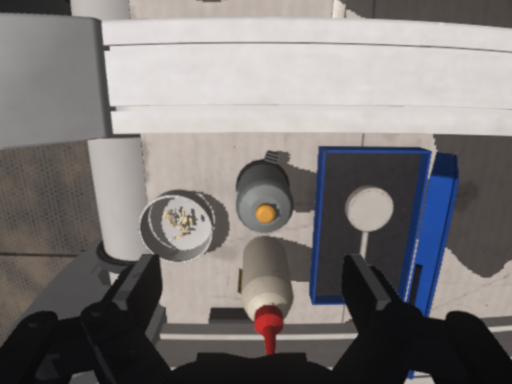

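The bowl's orange valve is at (266,213), with its visible ear at about (274,156), i.e. towards +y. The oil bottle is below it in the picture and the tin to the left. The picture budget is used up, so I go on numerically with a second wrist view.

Call:
{"name": "step_arm", "arguments": {"jaw": [1,1,1,1], "linear": [[20,0,0],[20,0,0],[0,0,0],[0,0,0]], "yaw": [0,0,0,0]}}

```text
clock: 18.25
position: [480.2, -291.6, 232.8]
tool_rot: [0.0, 0.707, 0.708, 0.001]
contact_force: [-0.8, -1.3, -0.4]
gripper_width: 1.003
grip_force: 0.0
```

Run:
```python
from h import *
C,w=save_w("wb"); np.savez("cb.npz",*C)
v=[]
for n in "ab":
    w=cv2.imread(f"pics/w{n}.png");C=tuple(np.load(f"c{n}.npz").values())
    h=cv2.cvtColor(w,cv2.COLOR_BGR2HSV)
    m=((h[...,0]>8)&(h[...,0]<28)&(h[...,1]>130)&(h[...,2]>120)).astype(np.uint8); m[:, :230]=0;m[:,310:]=0
    k,l,st,ce=cv2.connectedComponentsWithStats(m);b=1+np.argmax(st[1:,4])
    print(n,st[b],ce[b],plane(C,[ce[b]],112)); v.append((C,ce[b],w))
P,e=tri(v[0][0],v[0][1],v[1][0],v[1][1]);print("valve",P,e)
for C,c,w in v:
    g=cv2.cvtColor(w,6);A=plane(C,[c],112)[0]
    ys,xs=np.mgrid[0:384,0:512];Q=plane(C,np.c_[xs.ravel(),ys.ravel()],25)
    d=Q[:,:2]-A[:2];rr=np.hypot(*d.T);an=np.degrees(np.arctan2(d[:,1],d[:,0]))
    for a in range(0,360,6):
        s=(rr>33)&(rr<41)&(abs((an-a+180)%360-180)<3)
        print(int(np.median(g.ravel()[s])),end=" ")
    print()
    out=cv2.resize(g[135:180,230:310],(0,0),fx=.5,fy=.5,interpolation=cv2.INTER_AREA)
    print("\n".join(" ".join(f"{x:3d}" for x in row) for row in out[:,:]))
```

```text
18.25 [ 480.2 -291.6  232.8] [-0.8 -1.3 -0.4]
a [256 205  19  18 274] [264.85036496 213.3540146 ] [[ 490.33086196 -355.58999149  112.        ]]
b [254 246  17  17 232] [262.0862069  253.87068966] [[ 490.1201984  -355.76552687  112.        ]]
valve [ 490.17341029 -355.11143747  113.2078763 ] 0.20555032132288217
78 79 79 79 80 80 80 80 80 81 82 70 71 75 122 180 177 178 181 177 177 180 180 180 178 177 179 179 177 174 171 170 169 170 171 169 117 116 136 138 137 134 129 135 162 158 157 157 144 90 62 102 98 99 98 74 56 68 77 78 
178 176 176 179 181 183 182 181 180 181 184 185 183 182 180 179 179 182 182 183 181 179 180 182 183 181 178 170 169 173 176 177 178 178 179 180 178 178 179 178
180 176 176 178 181 183 182 181 180 182 184 184 183 181 180 179 180 182 182 182 180 178 179 182 183 181 178 168 168 175 178 179 180 179 178 180 180 179 180 179
180 178 177 180 182 181 182 181 181 182 184 184 183 183 182 181 183 185 184 182 180 178 180 184 184 182 179 168 171 178 180 182 181 179 178 179 179 180 182 182
179 178 178 181 182 183 182 181 181 182 184 184 184 185 182 181 183 185 184 183 181 178 179
[... 5982 characters left out ...]
 189 187 186 186 186 185 184 185 187 188 189 189 190 190 190
184 183 182 182 183 184 185 186 187 187 187 187 188 188 189 190 191 192 192 191 191 192 191 191 190 190 188 187 188 187 186 184 185 187 188 189 190 190 190 189
183 182 182 182 182 182 183 185 186 186 185 186 186 187 187 188 189 191 191 191 190 190 190 191 190 189 188 187 187 187 185 184 185 186 188 188 189 189 189 189
183 181 181 181 182 182 182 183 184 184 184 183 184 185 185 186 187 189 189 189 188 189 189 189 190 189 187 187 187 186 186 185 184 185 185 187 187 188 188 188
179 174 174 178 179 179 179 179 180 180 180 180 180 180 180 181 183 184 185 184 183 183 184 184 181 180 180 179 179 178 178 178 177 178 178 178 179 179 180 181
```

Run:
```python
from h import *
A=np.array([490.2,-355.4])
for n in "ab":
    w=cv2.imread(f"pics/w{n}.png");C=tuple(np.load(f"c{n}.npz").values());g=cv2.cvtColor(w,6)
    # rectified at z=29: rows = y from A+46 down to A+26, cols x -20..24 step 1.5
    for z in (29,):
        ys=np.arange(48,27,-2.);xs=np.arange(-20,22,1.5)
        G=np.array([[(A[0]+x,A[1]+y,z) for x in xs] for y in ys]).reshape(-1,3)
        p=proj(C,G).astype(np.float32).reshape(len(ys),len(xs),2)
        o=cv2.remap(g,p[...,0],p[...,1],1)
        print(n,z,"     "," ".join(f"{x:3.0f}" for x in xs))
        for y,row in zip(ys,o): print(f"{y:5.1f}      "," ".join(f"{v:3d}" for v in row))
```

```text
a 29       -20 -18 -17 -16 -14 -12 -11 -10  -8  -6  -5  -4  -2  -0   1   2   4   6   7   8  10  12  13  14  16  18  19  20
 48.0       180 180 179 180 182 184 185 184 183 182 181 180 179 181 184 185 186 185 183 183 182 180 180 181 184 184 184 183
 46.0       180 179 179 179 181 183 183 184 182 181 181 179 179 180 184 185 186 186 184 183 182 181 180 181 183 184 184 183
 44.0       178 177 176 178 180 182 182 183 182 181 181 180 180 181 184 184 185 183 179 178 180 180 180 180 182 183 183 182
 42.0       179 177 176 177 180 182 181 181 179 179 179 180 180 182 183 184 175 150 129 133 148 159 166 164 157 157 156 158
 40.0       179 177 176 178 180 181 181 181 179 179 179 178 179 181 183 176 140  90  71  65  64  75  85  84  81  87  89  92
 38.0       178 177 177 178 180 181 183 181 178 177 177 177 178 180 181 162 107  71  75  80  82  76  69  65  64  73  81  83
 36.0       179 177 176 177 179 180 182 181 179 178 177 176 177 179 176 143  93  72  67  66  67  69  73  79  80  84  85  83
 34.0       178 177 176 176 177 179 178 178 178 177 177 174 171 170 159 113  75  74  78  79  79  75  67  59  
[... 1173 characters left out ...]
 168 168 168 167 167 168 165 139  87  66  72  75  71  67  62  56  53  66  76  77
 36.0       168 167 166 166 167 167 166 165 166 168 169 166 165 158 133  98  70  64  64  62  62  66  69  70  72  77  79  76
 34.0       169 166 166 167 168 166 161 159 159 161 161 148 132 116  78  56  61  71  76  73  70  67  61  57  60  70  77  76
 32.0       167 164 164 166 165 157 141 124 107  98  89  74  54  48  45  55  64  64  61  59  61  64  68  72  75  77  76  76
 30.0       167 163 158 151 132 103  74  56  46  42  39  37  37  38  40  51  64  68  70  70  67  63  60  60  65  75  76  76
 28.0       164 151 126  94  63  45  40  39  41  40  40  41  41  42  41  42  41  43  47  53  58  67  72  70  62  61  70  74
```

The bowl's axis is at (490.2, −355.4), top z 113, with the ear axis at about 75.5° from world x. I grip with the tool as it stands (closing along x). Later I'll turn it 104.5° counter-clockwise for insertion and 90° clockwise to lock, which stays inside the wrist range.

Call:
{"name": "step_arm", "arguments": {"jaw": [1,1,1,1,1,1,1,1,1,1,1,1,1,1,1,1], "linear": [[-16,2.5,0],[-16,2.5,0],[-16,2.5,0],[-16,2.5,0],[0,0,0],[0,0,20],[0,0,20],[0,0,20],[0,0,20],[0,0,20],[0,0,20],[0,0,20],[0,0,20],[0,0,20],[0,0,2],[0,0,0]], "yaw": [0,0,0,0,0,0,0,0,0,0,0,0,0,0,0,0]}}

```text
clock: 19.9
position: [489.6, -356.3, 50.2]
tool_rot: [-0.0, 0.707, 0.707, -0.0]
contact_force: [-0.6, -0.6, 1.2]
gripper_width: 0.998
grip_force: 0.0
```

Call:
{"name": "step_arm", "arguments": {"jaw": [0,0,0,0,0,0,0,0,0,0,0,0,0,0,0,0,0,0,0], "linear": [[0,0,0],[0,0,0],[0,0,0],[0,0,0],[0,0,0],[0,0,0],[0,0,0],[0,0,-5],[0,0,-15],[0,0,-25],[0,0,-25],[0,0,-25],[0,0,-25],[0,0,-25],[0,0,-25],[0,0,-25],[0,0,-25],[0,0,0],[0,0,0]], "yaw": [0,0,0,0,0,0,0,0,0,0,0,0,0,0,0,0,0,0,0], "squeeze": 90}}

```text
clock: 21.8
position: [489.6, -355.9, 270.4]
tool_rot: [0.0, 0.707, 0.707, 0.0]
contact_force: [0.0, 0.9, -3.9]
gripper_width: 0.634
grip_force: 95.8
```

Run:
```python
from h import *
C,w=save_w("wc"); np.savez("cc.npz",*C)
g=cv2.cvtColor(w,6);h=cv2.cvtColor(w,40)
m=((h[...,0]>8)&(h[...,0]<28)&(h[...,1]>130)&(h[...,2]>120)).astype(np.uint8)
k,l,st,ce=cv2.connectedComponentsWithStats(m)
print([ (s.tolist(),c.round(1).tolist()) for s,c in zip(st,ce) if s[4]>60][1:])
A=np.array([490,-356,270-50]);p=proj(C,[A+[0,0,114],A+[0,0,72],A+[0,0,29],A+[0,42,22],A+[31,0,29],A+[-31,0,29],A+[0,31,29]]);print(p.round())
```

```text
21.8 [ 489.6 -355.9  270.4] [ 0.   0.9 -3.9]
[]
[[254. 354.]
 [253. 281.]
 [253. 239.]
 [253. 164.]
 [307. 239.]
 [199. 239.]
 [253. 187.]]
```

Run:
```python
from h import *
w=cv2.imread("pics/wc.png");C=tuple(np.load("cc.npz").values());g=cv2.cvtColor(w,6)
A=np.array([489.8,-355.9]);z=249
rs=np.arange(26,50,1.5);print("      "," ".join(f"{x:3.0f}" for x in rs))
for a in range(10,171,8):
    t=np.radians(a);G=np.array([(A[0]+q*np.cos(t),A[1]+q*np.sin(t),z) for q in rs])
    p=proj(C,G).astype(np.float32)[:,None];o=cv2.remap(g,p[...,0],p[...,1],1).ravel()
    print(f"{a:4d}  "," ".join(f"{v:3d}" for v in o))
```

```text
26  28  29  30  32  34  35  36  38  40  41  42  44  46  47  48
  10    49  44  24  49  56  57  59  59  60  59  59  59  58  57  58  57
  18    49  39  23  58  58  60  59  60  59  60  61  60  60  61  62  60
  26    49  34  23  45  82  64  60  61  60  60  60  60  61  64  62  62
  34    50  39  25  66 130  61  78  61  61  61  62  63  64  64  63  62
  42    51  38  26  29 155 204 171  81  75  79  65  63  64  63  64  63
  50    52  40  29  30  88 207 206 202 197 189 139  64  76  80  68  65
  58    54  44  35  35  44 186 208 211 213 211 209 194 194 191 189 180
  66    56  47  39  39 114  67  55 120  70 106 144 211 212 211 213 212
  74    57  55  43  51 122  54  77 106  51 112  77  42 159 213 214 217
  82    63  54  44  45 117  71  64 122  59  95 102  45 145 210 213 214
  90    69  61  45  45  38  54 166 206 211 211 212 213 213 211 212 212
  98    74  65  46  45  40  80 195 202 202 202 203 204 206 209 211 213
 106    80  67  47  50  40  83 204 208 207 203 202 200 204 205 204 205
 114    84  80  50  55  42 139 207 209 212 214 212 212 210 207 203 204
 122    87  76  50  55  42  79  99  99  99  99 101 102 104 108 135 159
 130    91  85  50  60  48  94  99 116 169 126  84  86 102 107 110 104
 138    93  80  51  54  59 149 188 233 232 216 158 215 228 177 117 204
 146    95  85  49  55 182 229 236 234 231 229 222 197 159 110 150 221
 154    96  89  49  75 207 189 235 235 234 233 232 229 170 174 226 226
 162    97  87  48  53 138 202 164 170 216 234 233 232 231 230 229 228
 170    97  98  74 135 209 213 211 218 187 147 141 135 126 112 101  92
```

Run:
```python
from h import *
w=cv2.imread("pics/wc.png");C=tuple(np.load("cc.npz").values());g=cv2.cvtColor(w,6)
A=np.array([489.8,-355.9])
for z in (249,242):
  for rr in (36,38,40):
    an=np.arange(50,100,.25);t=np.radians(an)
    p=proj(C,np.c_[A[0]+rr*np.cos(t),A[1]+rr*np.sin(t),0*t+z]).astype(np.float32)[:,None]
    o=cv2.remap(g,p[...,0],p[...,1],1).ravel().astype(int); d=an[o<150]; print(z,rr,d.min(),d.max(),(d.min()+d.max())/2)
```

```text
249 36 64.5 88.0 76.25
249 38 65.0 86.25 75.625
249 40 65.25 85.75 75.5
242 36 62.25 86.0 74.125
242 38 63.0 85.5 74.25
242 40 64.5 84.75 74.625
```

The bowl is held centred, with its ears at 75.5°. I carry it high over the beams and stop short of the head to look straight down on the mouth.

Call:
{"name": "step_arm", "arguments": {"jaw": [0,0,0,0,0,0,0,0,0,0,0,0,0,0,0,0,0,0,0,0], "linear": [[20,-0.5,0],[38,-0.5,0],[38,-0.5,0],[38,-0.5,0],[38,-0.5,0],[38,-0.5,0],[38,-0.5,0],[38,-0.5,0],[38,-0.5,0],[38,-0.5,0],[38,-0.5,0],[38,-0.5,0],[38,-0.5,0],[38,-0.5,0],[38,-0.5,0],[38,-0.5,0],[38,-0.5,0],[38,-0.5,0],[20,-1,0],[0,0,0]], "yaw": [0,0,0,0,0,0,0,0,0,0,0,0,0,0,0,0,0,0,0,0]}}

```text
clock: 23.85
position: [478.6, 332.6, 268.5]
tool_rot: [0.0, 0.706, 0.708, -0.001]
contact_force: [-0.5, -1.1, -3.3]
gripper_width: 0.634
grip_force: 95.6
```

Run:
```python
from h import *
C,w=save_w("wd"); np.savez("cd.npz",*C); g=cv2.cvtColor(w,6)
print(proj(C,[(480,406,93),(436,450,93),(524,450,93),(524,362,93),(436,362,93)]).round())
# rectify mouth plane, 0.5 mm/px, row = y down from 456, col = x from 430
xs=np.arange(430,530,.5);ys=np.arange(456,356,-.5);X,Y=np.meshgrid(xs,ys)
p=proj(C,np.c_[X.ravel(),Y.ravel(),0*X.ravel()+93]).astype(np.float32).reshape(*X.shape,2)
o=cv2.remap(g,p[...,0],p[...,1],1);cv2.imwrite("pics/rect.png",o)
for x,row in ((480,None),):pass
print("cols x:",xs[::6].astype(int).tolist())
for k in range(0,200,8): print(f"{ys[k]:5.0f}"," ".join(f"{v:3d}" for v in o[k,::6]))
```

```text
23.85 [478.6 332.6 268.5] [-0.5 -1.1 -3.3]
[[254.  99.]
 [207.  51.]
 [301.  51.]
 [297. 144.]
 [210. 144.]]
cols x: [430, 433, 436, 439, 442, 445, 448, 451, 454, 457, 460, 463, 466, 469, 472, 475, 478, 481, 484, 487, 490, 493, 496, 499, 502, 505, 508, 511, 514, 517, 520, 523, 526, 529]
  456  60  60  60  62  62  62  63  63  64  64  65  64  65  64  65  65  64  64  65  63  63  63  62  63  61  63  62  61  61  60  61  60  59  58
  452  64  64  64  65  66  66  67  67  67  68  67  67  67  67  67  67  67  66  65  65  64  63  64  64  64  63  63  63  62  61  59  59  60  59
  448  57  58  83 240 242 236 245 248 247 248 247 247 247 247 247 247 248 247 247 247 247 247 247 247 246 246 244 244 225 234 228 136  59  59
  444  57  58 123 253 253 248 248 250 249 249 249 249 249 248 248 248 248 247 247 247 247 247 247 247 246 246 246 245 245 249 243 175  60  60
  440  61  62 113 251 252 247 247 248 248 248 248 248 247 247 247 247 247 247 246 246 246 246 245 245 245 245 244 244 246 248 242 175  61  60
  436  64  64 124 252 252 246 237 244 244 245 244 249 246 245 245 244 243 244 243 243 243 243 247 244 
[... 2037 characters left out ...]
  57 112 248 245 237 235 244 244 244 244 249 244 242 242 242 242 242 243 243 243 243 249 246 239 242 241 240 244 241 235 157  47  45
  372  57  57 121 248 245 238 248 249 249 249 249 249 249 248 248 248 248 248 247 247 247 247 247 246 246 246 245 245 243 241 235 159  46  44
  368  55  56 125 247 245 237 244 245 245 245 244 244 243 243 243 243 242 242 242 242 242 242 242 241 241 241 241 240 240 241 234 161  45  43
  364  55  55  92 232 232 225 240 241 241 241 241 241 241 240 241 240 240 240 240 240 240 240 240 240 240 240 239 239 225 225 218 134  43  41
  360  54  55  54  54  55  56  59  60  60  60  60  61  61  61  62  62  62  62  62  62  61  60  61  60  60  60  60  58  55  54  54  54  53  52
```

The rectified mouth is clear: hole and slots centred at (480.1, 405.8), square to the axes. I move over it and turn the bowl.

Call:
{"name": "step_arm", "arguments": {"jaw": [0,0,0,0,0,0,0,0,0,0,0,0,0,0,0,0,0,0], "linear": [[24.5,0.8,0],[24.5,0,0],[24.5,0,0],[0,0,0],[0,0,0],[0,0,0],[0,0,0],[0,0,0],[0,0,0],[0,0,0],[0,0,0],[0,0,0],[0,0,0],[0,0,0],[0,0,0],[0,0,0],[0,0,0],[0,0,0]], "yaw": [0,0,0,-0.14,-0.14,-0.14,-0.14,-0.14,-0.14,-0.14,-0.14,-0.14,-0.14,-0.14,-0.14,-0.144,0,0]}}

```text
clock: 25.7
position: [481.0, 402.2, 269.8]
tool_rot: [-0.0, -0.123, 0.992, -0.0]
contact_force: [0.6, 0.5, -3.2]
gripper_width: 0.635
grip_force: 95.9
```

```bash
cat > m.py <<'E'
from h import *
from scipy.spatial.transform import Rotation as Ro
P=[];Q=[]
for i in range(4):
    s=r.read_state();P.append(s['position']);Q.append(s['tool_rot']); r.grab_frame("top")
p=np.mean(P,0);q=Ro.from_quat(np.array(Q)[:,[1,2,3,0]]).mean();R=q.as_matrix()
print(s['clock'],p.round(2),"phi",np.degrees(np.arctan2(R[1,1],R[0,1])).round(2),"tilt",R[:,2].round(4),"q7",s['q'][6].round(2),"F",s['contact_force'].round(1))
b=p+R@[0.3,0,0]; e=np.array([480.1,405.8,b[2]])-b; print("tool shift needed",(R.T@e).round(2))
E
python3 m.py
```

```text
25.85 [480.84 402.65 269.82] phi 104.24 tilt [-2.e-04 -5.e-04 -1.e+00] q7 1.16 F [ 1.5 -0.1 -4. ]
tool shift needed [-0.35  3.23 -0.  ]
```

Call:
{"name": "step_arm", "arguments": {"jaw": [0,0,0,0,0,0,0,0,0,0,0], "linear": [[0,3.2,0],[0,0,15],[0,0,15],[0,0,15],[0,0,15],[0,0,15],[0,0,15],[0,0,15],[0,0,10],[0,0,0],[0,0,0]], "yaw": [-0.003,0,0,0,0,0,0,0,0,0,0]}}

```text
clock: 27.0
position: [480.1, 406.5, 155.2]
tool_rot: [0.0, -0.128, 0.992, -0.0]
contact_force: [0.0, -0.1, -2.9]
gripper_width: 0.633
grip_force: 95.9
```

```bash
python3 m.py
```

```text
27.15 [480.18 406.73 155.56] phi 104.67 tilt [ 6.e-04  6.e-04 -1.e+00] q7 1.21 F [-0.3  1.  -3.5]
tool shift needed [ 0.02 -0.88 -0.  ]
```

Call:
{"name": "step_arm", "arguments": {"jaw": [0,0,0,0,0,0,0,0,0,0], "linear": [[0,-0.8,3],[0,0,3],[0,0,2.5],[0,0,2],[0,0,2],[0,0,2],[0,0,2],[0,0,2],[0,0,0],[0,0,0]], "yaw": [0,0,0,0,0,0,0,0,0,0]}}

```text
clock: 28.2
position: [480.1, 405.7, 136.5]
tool_rot: [-0.0, -0.128, 0.992, -0.0]
contact_force: [-0.1, -0.4, -3.5]
gripper_width: 0.631
grip_force: 95.9
```

The neck has entered freely, with the foot about 7 mm deep. Continuing down.

Call:
{"name": "step_arm", "arguments": {"jaw": [0,0,0,0,0,0,0,0,0], "linear": [[0,0,2],[0,0,2],[0,0,2],[0,0,1],[0,0,1],[0,0,0.5],[0,0,0.5],[0,0,0],[0,0,0]], "yaw": [0,0,0,0,0,0,0,0,0]}}

```text
clock: 29.1
position: [480.2, 405.8, 128.1]
tool_rot: [0.0, -0.128, 0.992, 0.0]
contact_force: [-2.4, -1.4, 3.9]
gripper_width: 0.635
grip_force: 96.9
```

Call:
{"name": "step_arm", "arguments": {"jaw": [0,0,0,0], "linear": [[0,0,0.5],[0,0,0.5],[0,0,0],[0,0,0]], "yaw": [0,0,0,0]}}

```text
clock: 29.5
position: [480.3, 405.9, 128.0]
tool_rot: [0.0, -0.128, 0.992, 0.0]
contact_force: [-6.5, -3.9, 18.2]
gripper_width: 0.638
grip_force: 98.2
```

Seated: 18 N at the height where the collar meets the mouth face. I relieve most of the push and turn clockwise.

Call:
{"name": "step_arm", "arguments": {"jaw": [0,0,0,0,0,0,0,0,0,0,0,0,0,0,0,0,0], "linear": [[0,0,-0.7],[0,0,0],[0,0,0],[0,0,0],[0,0,0],[0,0,0],[0,0,0],[0,0,0],[0,0,0],[0,0,0],[0,0,0],[0,0,0],[0,0,0],[0,0,0],[0,0,0],[0,0,0],[0,0,0]], "yaw": [0,0.1,0.1,0.1,0.1,0.1,0.1,0.1,0.1,0.1,0.1,0.1,0.1,0.1,0.1,0,0]}}

```text
clock: 31.2
position: [480.9, 406.0, 128.0]
tool_rot: [0.0, 0.541, 0.841, 0.001]
contact_force: [1.6, -1.3, 5.5]
gripper_width: 0.637
grip_force: 96.9
```

```bash
python3 m.py; python3 -c "
from plant import r
print(r.read_state()['wrist_torque'])"
```

```text
31.35 [480.9  405.99 128.06] phi 24.45 tilt [ 1.5e-03  9.0e-04 -1.0e+00] q7 0.04 F [ 1.6 -0.8  4.5]
tool shift needed [-0.14 -0.8  -0.  ]
[-0.382075   -0.19296307 -0.00462047]
```

Call:
{"name": "step_arm", "arguments": {"jaw": [0,0,0,0,0,0,0], "linear": [[0,0,0],[0,0,0],[0,0,0],[0,0,0],[0,0,0],[0,0,0],[0,0,0]], "yaw": [0.05,0.05,0.05,0.02,0.01,0,0]}}

```text
clock: 32.1
position: [480.5, 405.9, 128.0]
tool_rot: [0.0, 0.615, 0.789, 0.001]
contact_force: [-1.4, -1.6, 7.5]
gripper_width: 0.638
grip_force: 96.8
```

```bash
python3 m.py; python3 -c "
from plant import r
print(r.read_state()['wrist_torque'])"
```

```text
32.25 [480.52 405.92 128.  ] phi 14.16 tilt [ 7.e-04  8.e-04 -1.e+00] q7 -0.1 F [ 0.  -2.3  7.3]
tool shift needed [-0.32 -0.44 -0.  ]
[-0.57513322  0.49125583  0.14554745]
```

Call:
{"name": "step_arm", "arguments": {"jaw": [0,0,0,0,0], "linear": [[0,0,0],[0,0,0],[0,0,0],[0,0,0],[0,0,0]], "yaw": [0.015,0.015,0.015,0,0]}}

```text
clock: 32.8
position: [480.3, 406.1, 128.0]
tool_rot: [-0.0, 0.632, 0.775, 0.0]
contact_force: [-1.6, -2.0, 8.5]
gripper_width: 0.638
grip_force: 96.8
```

```bash
python3 m.py
python3 - <<'E'
from h import *
print(r.read_state()['wrist_torque'])
C,w=save_w("we"); np.savez("ce.npz",*C); g=cv2.cvtColor(w,6)
# camera at +x.. side: ear angle & head edge in plane z=93+13 (ear top), z=93 (head)
A=np.array([480.2,405.8])
for z in (106,):
  for rr in (36,38,40):
    an=np.arange(60,130,.5);t=np.radians(an)
    p=proj(C,np.c_[A[0]+rr*np.cos(t),A[1]+rr*np.sin(t),0*t+z]).astype(np.float32)[:,None]
    o=cv2.remap(g,p[...,0],p[...,1],1).ravel().astype(int); print(rr,o[::4].tolist(),an[o<130][[0,-1]] if (o<130).any() else None)
E
```

```text
32.95 [480.31 406.15 127.98] phi 11.6 tilt [ 4.e-04  1.e-03 -1.e+00] q7 -0.14 F [-2.2 -0.3  8.4]
tool shift needed [-0.6  -0.27 -0.  ]
[-0.37686624  0.72473566  0.31498444]
33.0 [480.3 406.1 128. ] [-1.7 -1.   8.5]
36 [238, 239, 240, 192, 137, 139, 121, 126, 126, 126, 140, 145, 147, 147, 148, 146, 143, 132, 116, 140, 228, 232, 236, 240, 241, 241, 241, 245, 250, 251, 254, 248, 251, 254, 254] [71.  97.5]
38 [238, 239, 237, 229, 230, 211, 135, 124, 104, 65, 60, 59, 58, 59, 62, 63, 70, 74, 80, 194, 242, 242, 241, 239, 234, 231, 233, 241, 244, 242, 240, 240, 241, 243, 242] [72.5 97. ]
40 [233, 235, 240, 242, 240, 177, 122, 122, 134, 129, 141, 147, 145, 147, 149, 147, 142, 129, 114, 230, 241, 241, 241, 242, 242, 242, 242, 238, 232, 235, 238, 241, 243, 241, 239] [71.5 96. ]
```

Run:
```python
from h import *
w=cv2.imread("pics/we.png");C=tuple(np.load("ce.npz").values());g=cv2.cvtColor(w,6).astype(np.uint8)
pts=[]
for x in range(440,521,8):
    ys=np.arange(440,460,.25);p=proj(C,np.c_[0*ys+x,ys,0*ys+93]).astype(np.float32)[:,None]
    o=cv2.remap(g,p[...,0],p[...,1],1).ravel().astype(float)
    if p[...,0].min()>0 and p[...,0].max()<511: pts.append((x,ys[np.argmin(np.convolve(np.gradient(o),np.ones(5),'same')[4:-4])+4]))
print(pts,np.degrees(np.polyfit(*np.array(pts).T,1)[0]))
pts=[]
for y in range(380,449,8):
  for s,x0 in ((-1,436),(1,524)):
    xs=np.arange(x0-9,x0+9,.25);p=proj(C,np.c_[xs,0*xs+y,0*xs+93]).astype(np.float32)[:,None]
    o=cv2.remap(g,p[...,0],p[...,1],1).ravel().astype(float)
    d=-s*np.convolve(np.gradient(o),np.ones(5),'same')[4:-4]
    if 0<p[...,1].min() and p[...,1].max()<383: pts.append((s,y,xs[np.argmax(d)+4],int(d.max())))
print(pts)
A=np.array([480.2,405.8]);ys=np.arange(48,30,-2.);xs=np.arange(-16,18,1.5)
for y in ys:
    p=proj(C,np.c_[A[0]+xs,0*xs+A[1]+y,0*xs+106]).astype(np.float32)[:,None];print(y,cv2.remap(g,p[...,0],p[...,1],1).ravel().tolist())
```

```text
[(440, np.float64(451.25)), (448, np.float64(451.0)), (456, np.float64(450.75)), (464, np.float64(450.75)), (472, np.float64(450.5)), (480, np.float64(450.0)), (488, np.float64(450.0)), (496, np.float64(449.75)), (504, np.float64(449.5)), (512, np.float64(449.25)), (520, np.float64(449.25))] -1.5137805382716563
[(-1, 380, np.float64(435.75), 106), (1, 380, np.float64(528.75), 20), (-1, 388, np.float64(436.0), 145), (1, 388, np.float64(524.0), 21), (-1, 396, np.float64(436.25), 146), (1, 396, np.float64(531.75), 52), (-1, 404, np.float64(436.5), 152), (1, 404, np.float64(523.0), 27), (-1, 412, np.float64(436.75), 142), (1, 412, np.float64(523.5), 50), (-1, 420, np.float64(437.0), 142), (1, 420, np.float64(523.75), 49), (-1, 428, np.float64(437.0), 138), (1, 428, np.float64(523.75), 110), (-1, 436, np.float64(437.5), 143), (1, 436, np.float64(524.0), 110), (-1, 444, np.float64(437.5), 151), (1, 444, np.float64(524.25), 113)]
48.0 [127, 129, 127, 127, 126, 124, 124, 123, 123, 122, 122, 121, 121, 121, 119, 119, 119, 120, 120, 119, 120, 119, 119]
46.0 [243, 243, 243, 242, 242, 240, 241, 2
[... 195 characters left out ...]
245]
42.0 [244, 244, 244, 244, 244, 244, 244, 240, 106, 61, 58, 53, 51, 49, 46, 47, 80, 126, 141, 233, 241, 238, 244]
40.0 [243, 242, 242, 242, 242, 241, 241, 231, 130, 136, 147, 146, 150, 148, 151, 147, 144, 146, 121, 122, 148, 165, 238]
38.0 [242, 242, 242, 242, 241, 242, 241, 219, 73, 69, 68, 63, 60, 57, 56, 54, 53, 107, 122, 122, 208, 240, 240]
36.0 [233, 232, 232, 233, 234, 235, 235, 200, 131, 137, 145, 143, 151, 148, 149, 146, 142, 140, 123, 176, 223, 241, 240]
34.0 [245, 242, 241, 242, 240, 238, 225, 170, 72, 69, 65, 60, 57, 55, 55, 54, 56, 116, 123, 153, 178, 235, 239]
32.0 [251, 250, 227, 175, 92, 54, 48, 67, 129, 137, 143, 145, 147, 147, 147, 146, 139, 108, 106, 161, 216, 238, 240]
```

The ears now lie at about 87° and the head turned with the bowl by about 1.5°, with the torque rising to 0.3 N m, so the stop is reached. Release and retreat straight up.

Call:
{"name": "step_arm", "arguments": {"jaw": [0.75,1,1,1,1,1,1,1,1,1,1,1,1,1,1,1], "linear": [[0,0,0],[0,0,0],[0,0,0],[0,0,0],[0,0,0],[0,0,0],[0,0,-8],[0,0,-15],[0,0,-20],[0,0,-20],[0,0,-20],[0,0,-20],[0,0,-20],[-30,0,0],[-30,0,0],[0,0,0]], "yaw": [0,0,0,0,0,0,0,0,0,0,0,0,0,0,0,0]}}

```text
clock: 34.65
position: [493.6, 342.7, 252.1]
tool_rot: [0.0, 0.634, 0.773, 0.001]
contact_force: [0.7, -0.5, -0.2]
gripper_width: 0.998
grip_force: 0.0
```

Run:
```python
from h import *
C,w=save_w("wf"); g=cv2.cvtColor(w,6);h=cv2.cvtColor(w,40)
m=((h[...,0]>8)&(h[...,0]<28)&(h[...,1]>130)&(h[...,2]>100)).astype(np.uint8)
k,l,st,ce=cv2.connectedComponentsWithStats(m)
V=proj(C,[(480.3,406,190)])[0];print("valve predicted",V.round(1),[(s.tolist(),plane(C,[c],190).round(1).tolist()) for s,c in zip(st[1:],ce[1:]) if s[4]>60])
A=np.array([480.2,405.8]);xs=np.arange(-18,20,1.5)
for y in (46,44,42,40,38,36,34):
    p=proj(C,np.c_[A[0]+xs,0*xs+A[1]+y,0*xs+106]).astype(np.float32)[:,None];print(y,cv2.remap(g,p[...,0],p[...,1],1).ravel().tolist())
pts=[]
for x in range(440,521,8):
    ys=np.arange(442,460,.25);p=proj(C,np.c_[0*ys+x,ys,0*ys+93]).astype(np.float32)[:,None]
    o=cv2.remap(g,p[...,0],p[...,1],1).ravel().astype(float)
    pts.append((x,ys[np.argmin(np.convolve(np.gradient(o),np.ones(5),'same')[4:-4])+4]))
print(np.degrees(np.polyfit(*np.array(pts).T,1)[0]),np.array(pts)[:,1])
```

```text
34.65 [493.6 342.7 252.1] [ 0.7 -0.5 -0.2]
valve predicted [250.9 117.5] [([239, 103, 26, 27, 526], [[480.7, 406.7, 190.0]]), ([427, 104, 59, 40, 1401], [[610.5, 430.2, 190.0]]), ([0, 125, 56, 19, 519], [[334.9, 368.4, 190.0]])]
46 [64, 63, 63, 63, 63, 64, 63, 63, 62, 62, 62, 62, 62, 61, 61, 60, 59, 59, 60, 59, 59, 60, 60, 59, 58, 58]
44 [175, 164, 162, 161, 151, 152, 146, 143, 139, 131, 123, 108, 102, 103, 106, 98, 102, 101, 101, 102, 92, 95, 88, 86, 86, 81]
42 [250, 250, 250, 249, 249, 250, 249, 248, 248, 237, 203, 157, 142, 143, 153, 152, 163, 201, 231, 240, 238, 238, 238, 235, 235, 233]
40 [250, 250, 250, 250, 250, 250, 250, 250, 249, 209, 119, 114, 119, 121, 119, 123, 126, 134, 170, 215, 229, 245, 249, 249, 249, 249]
38 [248, 248, 248, 248, 248, 248, 248, 248, 245, 200, 120, 117, 114, 108, 96, 93, 90, 81, 100, 130, 148, 201, 220, 226, 244, 247]
36 [248, 248, 248, 248, 248, 247, 247, 247, 244, 180, 110, 112, 117, 119, 117, 119, 128, 126, 131, 131, 130, 133, 173, 221, 241, 244]
34 [247, 248, 248, 247, 247, 247, 247, 247, 242, 179, 116, 115, 110, 101, 94, 89, 89, 79, 103, 129, 131, 136, 189, 242, 245, 245]
-1.546334958449589 [451.25 451.5  451.5  451.25 451.   451.   450.75 450.25 450.   449.75
 449.25]
```

```bash
python3 -c "
from plant import r
print(r.close_job())"
```

```text
the job is handed in; nothing more can be done
None
```

The filter stands finished on the mat, mouth up, with the bowl seated and turned clockwise to the stop. The head slid about 44 mm on the mat during the first push before it tipped and turned about 1.5° at the stop. I handed the job in at about 35 s, and no verdict came back.

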